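# Close, latch and switch on the waffle iron

### The arm

A 6-joint arm with a two-finger parallel gripper is mounted at the origin on a cart in front of the work surface, level with it; the furniture and walls round the work are solid. World frame = base frame: x ahead of the robot, y to its left, z up, the work surface at z = 0. Lengths are in m, angles in rad, forces in N, time in s.
With the tool pointing down it reaches from about 0.375 to 0.925 m from the base axis. Payload 5.7 kg.
Tool frame: the origin (TCP) lies midway between the tips of the shut fingers; the grasp point (between the pads) lies 19 mm behind it (hold_point_z is the distance from the TCP to the grasp point, in m); z points along the fingers, y is the line along which they close (so a half turn about z gives the same grasp; the last joint's range is limited). The gripper opens to 85 mm and grips with 20 to 120 N. Pads are 22 mm wide; open, the fingers measure 114 mm over their backs; the gripper's body (76 mm by 85 mm) begins 54 mm behind the grasp point. The pads swing forward as they close: fully open they stand 13 mm farther back than shut.
Start: joints at [1.021, 0.359, 1.51, -0, 1.272, -0.115], TCP at [0.253, 0.544, 0.231] pointing down, gripper open.
Joint ranges: [-2.97, 2.97], [-1.01, 2.36], [0.21, 2.38], [-0.96, 4.11], [0.2, 2.71], [-2.98, 2.98]. Speed limits (rad/s): [2.39, 2.39, 3.14, 3.14, 3.14, 3.14].

### API

Orientations are given as a rotation vector (axis times angle).
In Python, from bench import * gives the robot as it stands. The module is installed in compiled form; this text tells all that it offers.
- The arm moves only by the tool carry_out, never from a script. Its argument "motion" is a list of rows, each a list of 3 entries, a list of its own where there are three numbers: the turn, a rotation vector about the tool's x, y, z as a fraction of full scale, then the shift along the tool's x, y, z as a fraction of full scale, then the opening, from -1 (shut) to 1 (fully open). A call has 1 to 10 rows; each row is the pose to reach, as a shift and turn from the pose commanded when the call began, along the tool's axes at that moment; what a row does not reach only later rows make up. Full scale, the value 1, is 0.4 m for a shift and 90 degrees for a turn. A row lasts 1/8 s, in which the tool goes at most 62.5 mm and 10.7 degrees, less where a joint would pass 70% of its speed; a pose out of reach is approached as far as the arm can. A call with a number of a shift or a turn outside -1 to 1 is refused whole. A call with a gripper value outside its range is refused whole. The fingers move at their own pace and stop on an object; "squeeze" is the grip in N (left out, the last holds). Time passes only in rows, so rows that repeat a pose let the fingers close. It gives the time, the measured TCP pose, the force, the opening and the grip force at its end, in the units of the state.
- read_state(): the state, without advancing time (a new reading comes with each control period).
- capture(name): name is "side" or "top" or "wrist"; returns a dict with "frame" (480x640x3 uint8, red, green, blue), "depth" (480x640 float32, m along the optical axis (not along the pixel's ray), 0 where there is no reading), "fx", "fy", "cx", "cy" (pixels), "T" (4x4, takes a point from camera to world coordinates). Camera axes: x right, y down, z forward; pixel columns grow to the right and rows downward; lengths in m; the calibration is good to about 2 mm. A picture is of the moment at which its call begins.
- hand_in(): hands the job in; it is judged then, once.
The state is a dict: "clock": time; "joints": joint angles; "joint_vel": joint speeds; "joint_torque": joint torques, N m; "position": TCP position; "orientation": TCP orientation; "wrist_force": force on the tool from outside, world axes, zero at the start; "ft_torque": the same for the moment, N m; "width": finger opening in m; "finger_force": force on a finger pad.
Only numpy, scipy, OpenCV 4.12 (cv2) and the standard library are available. Lean on these libraries where they do the work, as an engineer would, in place of code of your own. Each camera call takes 0.05 s, during which the arm holds its last target. There are 200 camera calls.

### The job

Get the waffle iron heating for breakfast, working with the fingertips or the outside of the fingers only: push its open lid down until it is fully shut, flip the latch lever on its front across to the other side so that it snaps over and locks the lid, and only then flip the toggle switch on its right side to on, away from the front. Lift nothing, keep the iron where it stands, leave the creamer, the mug and the stack of saucers beside it alone, and finish with the hand clear.

Things in the scene. Friction and masses are not known exactly. Their poses are not given: they have to be found in the camera images.
- waffle_iron: loose steel waffle iron, about 3.5 to 4.5 kg, on rubber feet. Origin: centre of the base's underside, on the worktop. Its x points from its front (latch) to its back (lid hinge), y to its left, z up. Base 170 (x) by 180 mm (y), 66 mm high; shut lid: top 104 mm, front face at x = -85 mm, sides at y = +-90 mm. Black control pod on its right: y -87 to -157, x -76 to +48 mm, top 58 mm high
- lid (a joint): lid hinge, rad: 0 fully shut, grows as the lid swings up and back, stop at 1.25. Starts open at 0.75 to 0.95. Friction holds it open above about 0.7; below about 0.4 it sinks shut by its own weight. A few N on the handle move it. If the latch is already over, the tongue on the lid's front lands on the lever and the lid cannot shut
- lid_hinge (a point): point on the lid's hinge axis, at x = +92 mm, y = 0, z = 72 mm in the iron's frame; the axis runs along the iron's y
- lid_handle (a point): centre of the black round handle bar on the lid (19 mm thick, 129 mm long, along the iron's y). Lid shut: 150 mm in front of the hinge axis and 60 mm above it (132 mm above the worktop), with a gap of 19 mm between bar and lid. It swings with the lid about the hinge axis; with the lid open, reach behind the bar from above to push it forward and down
- latch (a joint): latch lever, rad: 0 open (leans 28 degrees to the iron's right, -y), 0.98 locked (28 degrees to its left, +y). Spring-loaded over-centre: before the upright middle (0.49) it springs back, past it it snaps to the other stop by itself. About 5 to 8 N sideways at the grip start it. Going over, its nose comes down on a tongue on the shut lid's front and holds the lid
- latch_grip (a point): point near the end of the black round grip (17 mm thick, 38 mm long) of the latch lever, 68 mm from the pivot; the grip's end is 85 mm from the pivot. The lever swings in an upright plane parallel to the iron's front, 20 mm in front of the lid's front face
- latch_pivot (a point): pivot of the latch lever, fixed to the iron at x = -105 mm, y = 0, z = 84 mm in its frame; the pivot axis runs along the iron's x
- switch (a joint): steel bat toggle switch on top of the control pod, rad: 0 off (leans to the front, -x of the iron), 0.70 on (leans to the back, +x). Spring-loaded: past the upright middle at 0.35 it snaps over by itself. About 2 N at the tip starts it
- switch_tip (a point): centre of the ball end (12 mm thick) of the toggle bat, 30 mm from its pivot; the pivot is at x = -20 mm, y = -125 mm, z = 61.5 mm in the iron's frame, so the bat stands about 38 mm above the pod
- creamer: small loose steel milk jug, 58x85x68 mm, at the right of the iron; bystander. Origin at its underside
- mug: loose wide white mug, 94x119x58 mm, at the left of the iron; bystander. Origin at its underside
- saucers: loose stack of white saucers, 104 mm wide, 54 mm high, behind the control pod at the right of the iron; bystander. Origin at its underside

How it is judged:
By the outcome, as a careful person would: the job done as asked, in the order asked, and still so for the second after the job is handed in, with the robot touching nothing.
It also fails if it takes over 58 s, if anything falls off the work surface, if the arm or the gripper's body presses on something with over 40 N, if the wrist force passes 120 N, or if a joint passes its speed limit or range.

## Working session

There is one attempt and no reset: what is moved stays moved. The work goes in short steps, Python scripts to look and compute and a tool call to move; the robot and the scene stay as the last step left them, time stands still between calls to the robot, and variables do not carry over. Pictures are saved under pics/ and viewed, at most 10 in all, crops included, and the job is handed in when it is done.

Besides the shell and the picture viewer there is one more tool, called after "Request:" as name(argument=value, ...), one argument or row to a line, values as JSON. carry_out: Moves the arm, as the interface text tells. Shift numbers are shares of 0.4 m and turn numbers shares of 90 degrees, none past 1 either way. Its arguments: {"type":"object","properties":{"motion":{"type":"array"},"squeeze":{"type":"number"}},"required":["motion"]}

```bash
mkdir -p pics; python3 - <<'E'
from bench import *
import cv2,numpy as np
for n in("top","side"):
    c=capture(n);cv2.imwrite(f"pics/{n}0.png",c["frame"][:,:,::-1]);np.savez(n+"0.npz",**c)
    print(n,c["fx"],c["cx"],c["cy"],c["T"].round(3).tolist())
s=read_state();print(s)
E
```

```text
top 467.1600208819792 316.093885625768 237.63228620845004 [[-0.017, -0.998, 0.066, 0.512], [-0.999, 0.015, -0.039, -0.131], [0.038, -0.067, -0.997, 0.951], [0.0, 0.0, 0.0, 1.0]]
side 498.76627131165793 324.07946498778887 240.4910205290505 [[-0.893, -0.335, 0.3, 0.309], [-0.45, 0.663, -0.598, 0.385], [0.001, -0.669, -0.743, 0.756], [0.0, 0.0, 0.0, 1.0]]
{'clock': 0.1, 'joints': array([ 1.02089721e+00,  3.59441481e-01,  1.51131381e+00, -1.29333239e-05,
        1.27249835e+00, -1.15091218e-01]), 'joint_vel': array([-0.00062001, -0.00202888, -0.00242919, -0.00011657, -0.00086521,
       -0.00012451]), 'joint_torque': array([-1.70148842e-04, -5.28658354e+01, -2.79349422e+01, -9.78289381e-05,
        5.06195662e-03,  1.92671888e-05]), 'position': array([0.25242986, 0.54364846, 0.23053653]), 'orientation': array([-6.77506649e-01, -3.06712411e+00,  2.47208889e-03]), 'wrist_force': array([ 0.49890806, -0.39810319,  1.0890757 ]), 'ft_torque': array([ 0.06016035, -0.0235429 ,  0.02436136]), 'finger_force': 0.0, 'width': 0.08543782555027883}
```

View pics/top0.png

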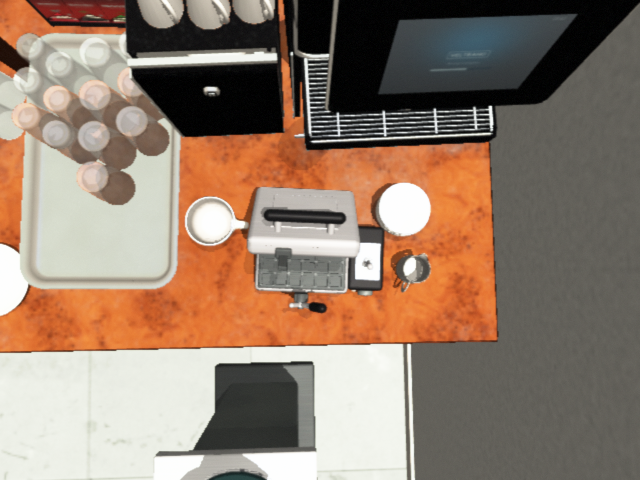

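View pics/side0.png

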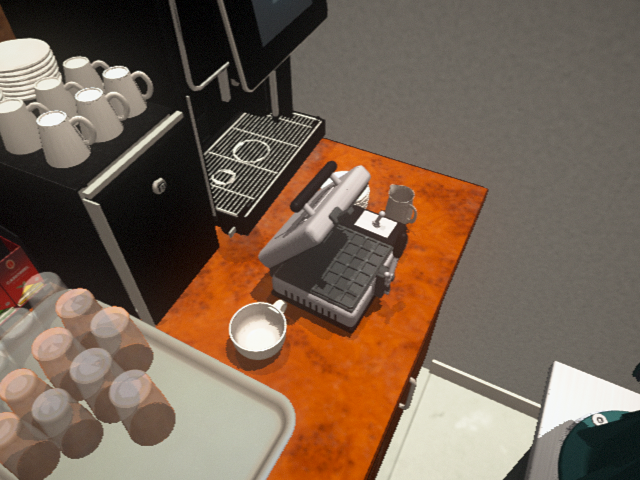

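The top view shows the iron with its front toward the robot: handle bar at about (305,215), latch grip at (317,307), switch at (369,264), creamer at (411,268), saucers at (403,209), mug at (211,221). The side view shows the lid open, with the bar at about (314,187).

```bash
cat > h.py <<'E'
import numpy as np,cv2
def cloud(c):
    v,u=np.mgrid[:480,:640];d=c["depth"]
    p=np.stack([(u-c["cx"])/c["fx"]*d,(v-c["cy"])/c["fy"]*d,d],-1)
    T=c["T"];return p@T[:3,:3].T+T[:3,3]
def box(P,u0,u1,v0,v1):
    m=np.zeros(P.shape[:2],bool);m[v0:v1,u0:u1]=1;return m
E
python3 - <<'E'
from h import *
c=np.load("top0.npz");P=cloud(c);f=c["frame"].astype(int);br=f.max(2)
print("table z",np.median(P[310:330,150:250,2]))
m=box(P,255,352,200,232)&(br<45)
q=P[m];q=q[q[:,2]>.15];ctr=q.mean(0);w,v=np.linalg.eigh(np.cov(q.T));d=v[:,2]*np.sign(v[1,2])
t=(q-ctr)@d;print("bar",len(q),(ctr+d*(t.min()+t.max())/2).round(4),d.round(3),"len",np.ptp(t),"zmax",np.percentile(q[:,2],95))
# base+pod: height bands
for nm,b,(z0,z1) in [("pod",(345,390,225,300),(.048,.064)),("base",(250,352,255,296),(.045,.075)),("latchgrip",(306,330,298,318),(.09,.2)),("switch",(360,380,252,275),(.066,.12)),("sauc",(375,435,180,238),(.02,.1)),("cream",(390,432,245,292),(.02,.1)),("mug",(180,248,190,250),(.02,.1))]:
    m=box(P,*b)&(P[:,:,2]>z0)&(P[:,:,2]<z1);q=P[m]
    r=cv2.minAreaRect((q[:,:2]*1000).astype(np.float32))
    print(nm,len(q),"rect mm",np.round(r[0],1),np.round(r[1],1),round(r[2],1),"z",np.percentile(q[:,2],[5,50,95]).round(4),"x",q[:,0].min().round(4),q[:,0].max().round(4),"y",q[:,1].min().round(4),q[:,1].max().round(4))
s=np.load("side0.npz");P=cloud(s);br=s["frame"].max(2)
m=box(P,285,340,158,212)&(br<45);q=P[m];q=q[(q[:,2]>.12)&(q[:,0]<.6)];print("bar side",len(q),q.mean(0),q.min(0),q.max(0))
big=np.hstack([cv2.resize(c["frame"][180:325,240:440],None,fx=3,fy=3,interpolation=3)])
cv2.imwrite("pics/crop.png",big[:,:,::-1])
E
```

```text
table z 0.00014206250633030937
bar 580 [ 0.5926 -0.141   0.2343] [0.06  0.998 0.004] len 0.12434432877993892 zmax 0.23592384550037054
pod 1953 rect mm [ 530.5 -260.5] [ 78.7 139.2] 81.5 z [0.0537 0.0586 0.062 ] x 0.4614 0.594 y -0.3087 -0.2189
base 3292 rect mm [ 502.1 -140.8] [184.5  70.1] 87.0 z [0.0564 0.0661 0.0702] x 0.4642 0.5396 y -0.2324 -0.0479
latchgrip 189 rect mm [ 446.7 -159.8] [35.6 18. ] 78.0 z [0.099  0.1478 0.1601] x 0.4376 0.4587 y -0.177 -0.1436
switch 56 rect mm [ 519.5 -263.8] [11.5 20.8] 77.9 z [0.0671 0.092  0.0963] x 0.5093 0.5302 y -0.2691 -0.2574
sauc 2320 rect mm [ 625.5 -332.2] [102.1 114.8] 5.7 z [0.0428 0.0501 0.056 ] x 0.5702 0.6765 y -0.3898 -0.2792
cream 470 rect mm [ 505.9 -350.4] [55.7 70.7] 27.1 z [0.0232 0.0512 0.0692] x 0.4651 0.538 y -0.3847 -0.3277
mug 925 rect mm [602.8  31.9] [105.5  93. ] 45.4 z [0.0209 0.0466 0.0586] x 0.5617 0.6545 y -0.0331 0.0821
bar side 50 [ 0.58815697 -0.09486811  0.22836127] [ 0.58013979 -0.15823151  0.22327432] [ 0.59900922 -0.07595249  0.233938  ]
```

View pics/crop.png

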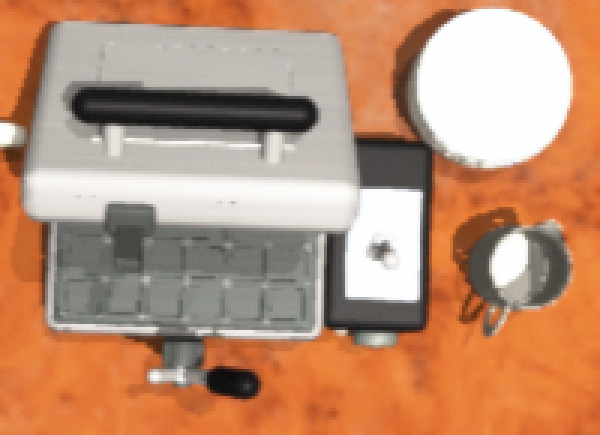

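The crop shows the lid's bar spanning about (75–318,105), the latch lever leaning right with its grip at (235,382), and the bat at (382,250) on the white plate. The sizes agree, giving an iron origin near (0.551,-0.141) with a yaw of about -0.056.

```bash
cat >> h.py <<'E'
from scipy.spatial.transform import Rotation as R
O=np.array([.551,-.141,0]);psi=-.056
RI=R.from_euler('z',psi).as_matrix()
RT=RI@np.diag([-1,1,-1.])   # wanted tool axes: x=-iron x, y=iron y, z down
def goals(s,*pts):
    Rt=R.from_rotvec(s["orientation"]).as_matrix()
    print("t",s["clock"],"iron pos",(RI.T@(s["position"]-O)).round(4),"F",s["wrist_force"].round(1),"turn",(R.from_matrix(Rt.T@RT).as_rotvec()/(np.pi/2)).round(4))
    for p in pts: print(p,((Rt.T@(RI@np.array(p)+O-s["position"]))/.4).round(4))
E
python3 - <<'E'
from bench import *
from h import *
P=cloud(np.load("top0.npz")).reshape(-1,3)
k=(P[:,1]>-.35)&(P[:,1]<.5)&(P[:,2]>.15)&(P[:,0]>.3)
for y in np.arange(-.3,.5,.1):
    q=P[k&(abs(P[:,1]-y)<.05)];q=q[q[:,0]>.64]
    print(round(y,2),q[:,0].min().round(3) if len(q) else None)
q=P[(P[:,2]>.04)&(P[:,1]>.1)&(P[:,1]<.55)&(P[:,0]<.68)&(P[:,0]>.2)];print("tall left",q[:,2].max(),q[q[:,2].argmax()])
goals(read_state(),(.080,.0,.300),(.080,.0,.222))
E
```

```text
-0.3 0.723
-0.2 0.72
-0.1 0.786
0.0 0.776
0.1 0.78
0.2 None
0.3 None
0.4 None
tall left 0.12872413312399444 [0.67298746 0.21009523 0.12872413]
t 0.1 iron pos [-0.3364  0.6669  0.2305] F [ 0.5 -0.4  1.1] turn [-0.001  -0.0003 -0.2412]
(0.08, 0.0, 0.3) [-1.5838 -1.1643 -0.172 ]
(0.08, 0.0, 0.222) [-1.5838 -1.1639  0.023 ]
```

Request:
carry_out(
  motion=[
    [[0,0,-0.1],[0,0,-0.17],-1],
    [[0,0,-0.24],[-0.15,-0.11,-0.17],-1],
    [[0,0,-0.2412],[-0.3,-0.22,-0.17],-1],
    [[0,0,-0.2412],[-0.4,-0.3,-0.17],-1],
    [[0,0,-0.2412],[-0.5,-0.37,-0.17],-1],
    [[0,0,-0.2412],[-0.6,-0.45,-0.17],-1],
    [[0,0,-0.2412],[-0.7,-0.52,-0.17],-1],
    [[0,0,-0.2412],[-0.79,-0.58,-0.17],-1],
    [[0,0,-0.2412],[-0.79,-0.58,-0.17],-1],
  ],
)

```text
clock: 1.23
position: [0.4428, 0.1983, 0.299]
orientation: [-0.094, -3.14, 0.001]
wrist_force: [-0.0, 0.9, 0.2]
width: -0.0002
finger_force: 0.0
```

```bash
python3 - <<'E'
from bench import *
from h import *
s=read_state();print(s["width"],s["joints"].round(2));goals(s,(.080,.0,.300),(.080,.0,.222))
E
```

```text
-0.00016045637181571573 [ 0.28  0.13  1.65 -0.    1.36 -1.23]
t 1.225 iron pos [-0.127   0.3328  0.299 ] F [-0.   0.9  0.2] turn [-0.0006 -0.     -0.0025]
(0.08, 0.0, 0.3) [-0.5209 -0.8298 -0.0018]
(0.08, 0.0, 0.222) [-0.5209 -0.8296  0.1932]
```

Request:
carry_out(
  motion=[
    [[0,0,0],[-0.08,-0.13,0],-1],
    [[0,0,0],[-0.16,-0.26,0],-1],
    [[0,0,0],[-0.24,-0.39,0],-1],
    [[0,0,0],[-0.32,-0.52,0],-1],
    [[0,0,0],[-0.4,-0.65,0],-1],
    [[0,0,0],[-0.47,-0.75,0],-1],
    [[0,0,0],[-0.52,-0.83,0],-1],
    [[0,0,0],[-0.52,-0.83,0.08],-1],
    [[0,0,0],[-0.52,-0.83,0.19],-1],
    [[0,0,0],[-0.52,-0.83,0.19],-1],
  ],
)

```text
clock: 2.48
position: [0.6278, -0.1404, 0.2193]
orientation: [-0.087, -3.132, -0.005]
wrist_force: [0.5, -0.7, 0.3]
width: -0.0001
finger_force: 0.0
```

```bash
python3 - <<'E'
from bench import *
from h import *
s=read_state();goals(s)
r=.1616
for a in np.arange(72.9,21,-6):
    a=np.radians(a);b=np.array([.092-r*np.cos(a),0,.072+r*np.sin(a)])
    print(np.degrees(a).round(),b.round(4))
    goals(s,tuple(b+[.0205,0,-.006]))
c=capture("side");cv2.imwrite("pics/s1.png",cv2.resize(c["frame"][100:340,180:500],None,fx=2,fy=2)[:,:,::-1])
E
```

```text
t 2.475 iron pos [0.0767 0.0049 0.2193] F [ 0.5 -0.7  0.3] turn [ 0.0018 -0.0055  0.0005]
73.0 [0.0445 0.     0.2265]
t 2.475 iron pos [0.0767 0.0049 0.2193] F [ 0.5 -0.7  0.3] turn [ 0.0018 -0.0055  0.0005]
(np.float64(0.06498308344245969), np.float64(0.0), np.float64(0.22045615119141015)) [ 0.0292 -0.0123 -0.0026]
67.0 [0.0286 0.     0.2206]
t 2.475 iron pos [0.0767 0.0049 0.2193] F [ 0.5 -0.7  0.3] turn [ 0.0018 -0.0055  0.0005]
(np.float64(0.04909832195686449), np.float64(0.0), np.float64(0.2146431539671928)) [ 0.0688 -0.0123  0.0123]
61.0 [0.0134 0.     0.2132]
t 2.475 iron pos [0.0767 0.0049 0.2193] F [ 0.5 -0.7  0.3] turn [ 0.0018 -0.0055  0.0005]
(np.float64(0.03390820252356394), np.float64(0.0), np.float64(0.20720159124253118)) [ 0.1066 -0.0123  0.0312]
55.0 [-0.0009  0.      0.2042]
t 2.475 iron pos [0.0767 0.0049 0.2193] F [ 0.5 -0.7  0.3] turn [ 0.0018 -0.0055  0.0005]
(np.float64(0.019579151269806205), np.float64(0.0), np.float64(0.1982129943358838)) [ 0.1423 -0.0124  0.054 ]
49.0 [-0.0142  0.      0.1938]
t 2.475 iron pos [0.0767 0.0049 0.2193] F [ 0.5 -0.7  0.3] turn [
[... 364 characters left out ...]
101]
37.0 [-0.0372  0.      0.169 ]
t 2.475 iron pos [0.0767 0.0049 0.2193] F [ 0.5 -0.7  0.3] turn [ 0.0018 -0.0055  0.0005]
(np.float64(-0.01672904081151382), np.float64(0.0), np.float64(0.16302790841266285)) [ 0.2323 -0.0125  0.1427]
31.0 [-0.0467  0.      0.155 ]
t 2.475 iron pos [0.0767 0.0049 0.2193] F [ 0.5 -0.7  0.3] turn [ 0.0018 -0.0055  0.0005]
(np.float64(-0.02616328876494094), np.float64(0.0), np.float64(0.14898826633260026)) [ 0.2556 -0.0126  0.178 ]
25.0 [-0.0546  0.      0.14  ]
t 2.475 iron pos [0.0767 0.0049 0.2193] F [ 0.5 -0.7  0.3] turn [ 0.0018 -0.0055  0.0005]
(np.float64(-0.03407831270950072), np.float64(0.0), np.float64(0.13403938744018656)) [ 0.275  -0.0127  0.2156]
```

View pics/s1.png

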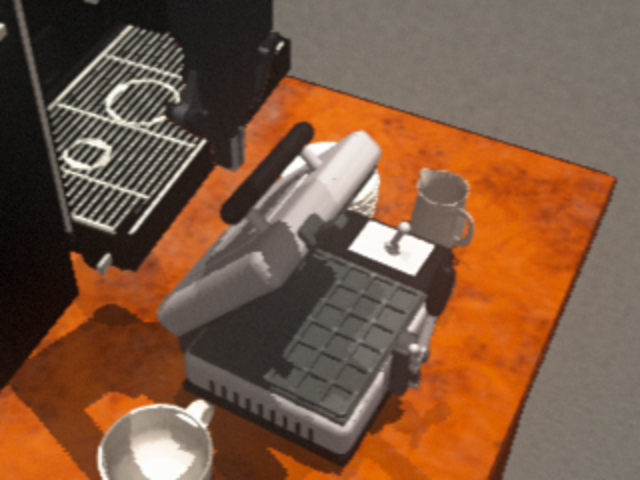

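The crop shows the fingertip at about (235,165), just behind the black bar (220–310,125–220), with nothing touched. Next is the push along the arc.

Request:
carry_out(
  motion=[
    [[0,0,0],[0.015,-0.012,0.0],-1],
    [[0,0,0],[0.03,-0.012,0.0],-1],
    [[0,0,0],[0.05,-0.012,0.006],-1],
    [[0,0,0],[0.07,-0.012,0.013],-1],
    [[0,0,0],[0.09,-0.012,0.022],-1],
    [[0,0,0],[0.107,-0.012,0.031],-1],
  ],
)

```text
clock: 3.28
position: [0.5869, -0.1448, 0.2106]
orientation: [-0.088, -3.14, -0.0]
wrist_force: [-0.7, -0.2, -0.4]
width: 0.0003
finger_force: 0.1
```

Request:
carry_out(
  motion=[
    [[0,0,0],[0.018,0,0.011],-1],
    [[0,0,0],[0.036,0,0.023],-1],
    [[0,0,0],[0.053,0,0.036],-1],
    [[0,0,0],[0.069,0,0.049],-1],
    [[0,0,0],[0.084,0,0.064],-1],
    [[0,0,0],[0.099,0,0.079],-1],
  ],
)

```text
clock: 4.03
position: [0.5478, -0.1426, 0.1789]
orientation: [-0.088, -3.14, 0.0]
wrist_force: [0.3, -0.2, 0.1]
width: -0.0001
finger_force: 0.0
```

```bash
python3 - <<'E'
from bench import *
from h import *
s=read_state();goals(s)
c=capture("side");cv2.imwrite("pics/s2.png",cv2.resize(c["frame"][100:340,180:500],None,fx=2,fy=2)[:,:,::-1])
E
```

```text
t 4.025 iron pos [-0.0031 -0.0018  0.1789] F [ 0.3 -0.2  0.1] turn [-0.0001 -0.      0.0001]
```

View pics/s2.png

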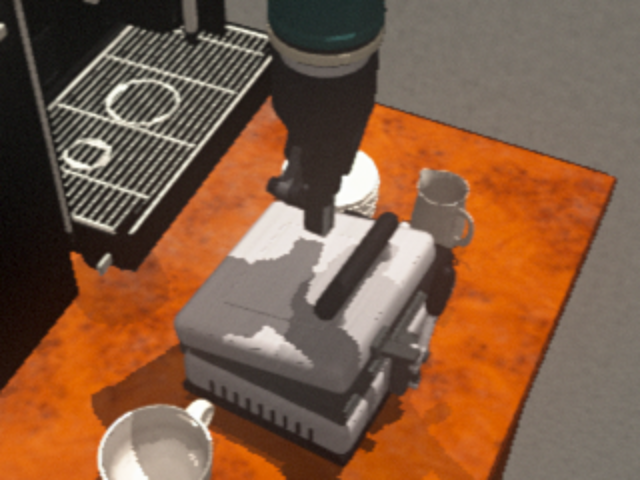

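The crop shows the lid sinking nearly shut on its own, with the fingertip behind the bar at (320,230). Next I go above the bar and press it down.

Request:
carry_out(
  motion=[
    [[0,0,0],[0,0,-0.03],-1],
    [[0,0,0],[0.07,0,-0.03],-1],
    [[0,0,0],[0.137,0,-0.03],-1],
    [[0,0,0],[0.137,0,0.04],-1],
    [[0,0,0],[0.137,0,0.075],-1],
    [[0,0,0],[0.137,0,0.09],-1],
    [[0,0,0],[0.137,0,0.095],-1],
    [[0,0,0],[0.137,0,0.095],-1],
  ],
)

```text
clock: 5.08
position: [0.4941, -0.1398, 0.1418]
orientation: [0.088, 3.14, -0.001]
wrist_force: [-0.1, 0.1, 0.2]
width: 0.0001
finger_force: 0.0
```

```bash
python3 - <<'E'
from bench import *
from h import *
goals(read_state())
E
```

```text
t 5.075 iron pos [-0.0569 -0.002   0.1418] F [-0.1  0.1  0.2] turn [-0.0002  0.0005  0.0002]
```

Request:
carry_out(
  motion=[
    [[0,0,0],[0,0,0.003],-1],
    [[0,0,0],[0,0,0.006],-1],
    [[0,0,0],[0,0,0.009],-1],
  ],
)

```text
clock: 5.45
position: [0.4943, -0.1399, 0.1409]
orientation: [0.087, 3.138, -0.002]
wrist_force: [-9.2, 3.9, 36.2]
width: -0.0002
finger_force: 18.0
```

The bar top stopped the fingers at 141 mm, as expected for a shut lid (141.5 mm). I'll retract and go to the right of the latch.

Request:
carry_out(
  motion=[
    [[0,0,0],[0,0,-0.1],-1],
    [[0,0,0],[0,0,-0.2],-1],
    [[0,0,0],[0.06,-0.09,-0.2],-1],
    [[0,0,0],[0.12,-0.18,-0.2],-1],
    [[0,0,0],[0.12,-0.18,-0.2],-1],
  ],
)

```text
clock: 6.08
position: [0.4404, -0.2106, 0.2182]
orientation: [0.093, 3.14, -0.002]
wrist_force: [0.5, -0.3, 0.6]
width: -0.0003
finger_force: 0.0
```

```bash
python3 - <<'E'
from bench import *
from h import *
s=read_state();goals(s,(-.105,-.075,.138),(-.105,0.0,.138))
c=capture("top");P=cloud(c);br=c["frame"].max(2)
k=(br<45)&(P[:,:,2]>.12)&(P[:,:,2]<.15)&(abs(P[:,:,0]-.49)<.03)&(abs(P[:,:,1]+.14)<.09)
q=P[k];print("bar",len(q),q.mean(0),q[:,1].min(),q[:,1].max(),np.percentile(q[:,2],95))
k=(P[:,:,2]>.09)&(P[:,:,2]<.17)&(abs(P[:,:,0]-.445)<.025)&(abs(P[:,:,1]+.145)<.06)
q=P[k];print("grip",len(q),q.mean(0),q.min(0),q.max(0)) 
cv2.imwrite("pics/t3.png",cv2.resize(c["frame"][160:330,230:450],None,fx=3,fy=3)[:,:,::-1])
E
```

```text
t 6.075 iron pos [-0.1065 -0.0757  0.2182] F [ 0.5 -0.3  0.6] turn [-0.0007  0.0001 -0.0019]
(-0.105, -0.075, 0.138) [-0.0038  0.0019  0.2005]
(-0.105, 0.0, 0.138) [-0.0033  0.1894  0.2003]
bar 609 [ 0.49387121 -0.14036479  0.14025297] -0.1977958732973154 -0.07467945664731748 0.143142365051607
grip 442 [ 0.45662903 -0.14723943  0.11038625] [ 0.43848724 -0.20434584  0.09004709] [ 0.46999877 -0.09129931  0.16063065]
```

View pics/t3.png

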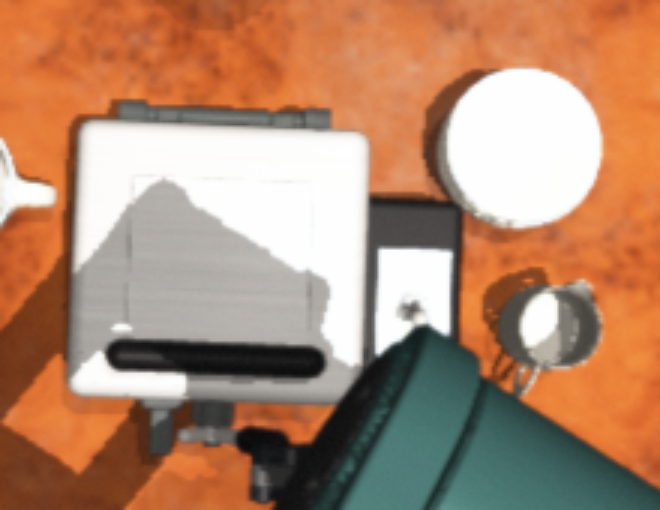

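The view shows the lid shut, with the bar at (215,357), the latch grip at (262,440), and the lid's tongue at (160,430). I'll descend and push the lever left.

Request:
carry_out(
  motion=[
    [[0,0,0],[-0.003,0,0.1],-1],
    [[0,0,0],[-0.003,0,0.2],-1],
    [[0,0,0],[-0.003,0.03,0.2],-1],
    [[0,0,0],[-0.003,0.06,0.2],-1],
    [[0,0,0],[-0.003,0.09,0.2],-1],
    [[0,0,0],[-0.003,0.12,0.2],-1],
    [[0,0,0],[-0.003,0.14,0.2],-1],
    [[0,0,0],[-0.003,0.16,0.2],-1],
  ],
)

```text
clock: 7.12
position: [0.446, -0.1439, 0.1378]
orientation: [-0.087, -3.14, -0.001]
wrist_force: [-0.4, -0.5, -0.7]
width: -0.0001
finger_force: 0.0
```

```bash
python3 - <<'E'
from bench import *
from h import *
goals(read_state())
c=capture("side");cv2.imwrite("pics/s4.png",cv2.resize(c["frame"][140:340,260:460],None,fx=3,fy=3)[:,:,::-1])
E
```

```text
t 7.125 iron pos [-0.1047 -0.0087  0.1378] F [-0.4 -0.5 -0.7] turn [ 0.0003 -0.0003  0.0002]
```

View pics/s4.png

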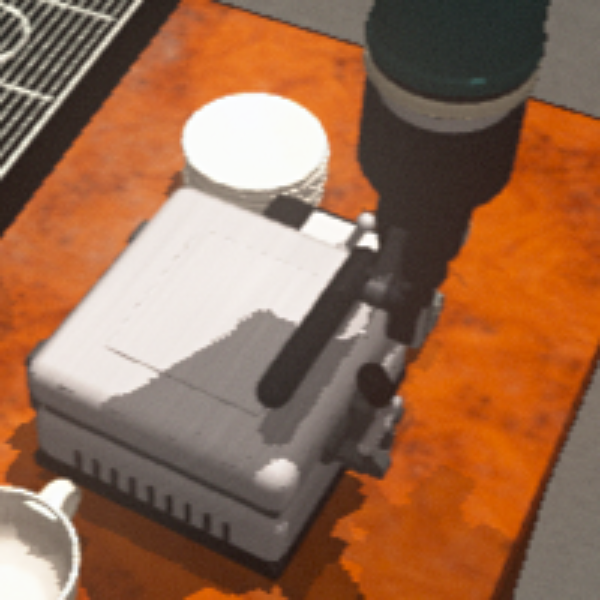

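The crop shows the grip at (375,380), now leaning left, with the fingers clear to its right. I'll go up and over to in front of the switch.

Request:
carry_out(
  motion=[
    [[0,0,0],[0,0,-0.08],-1],
    [[0,0,0],[0,0,-0.17],-1],
    [[0,0,0],[-0.02,-0.1,-0.17],-1],
    [[0,0,0],[-0.05,-0.2,-0.17],-1],
    [[0,0,0],[-0.07,-0.29,-0.17],-1],
    [[0,0,0],[-0.07,-0.29,-0.17],-1],
  ],
)

```text
clock: 7.92
position: [0.4683, -0.2648, 0.2055]
orientation: [0.092, 3.14, -0.001]
wrist_force: [-0.1, 0.9, 0.1]
width: 0.0
finger_force: 0.0
```

```bash
python3 - <<'E'
from bench import *
from h import *
s=read_state();goals(s,(-.075,-.125,.083),(-.031,-.125,.083),(-.02,-.125,.083))
c=capture("side");P=cloud(c)-O;P=P@RI;np.set_printoptions(suppress=True)
br=c["frame"].max(2)
k=(P[:,:,2]>.1)&(P[:,:,2]<.175)&(abs(P[:,:,0]+.105)<.018)&(abs(P[:,:,1])<.06)
q=P[k];print("grip iron frame",len(q),q.mean(0).round(3),q.min(0).round(3),q.max(0).round(3))
k=(P[:,:,2]>.075)&(P[:,:,2]<.1)&(abs(P[:,:,0]+.02)<.03)&(abs(P[:,:,1]+.125)<.025)
q=P[k];print("bat",len(q),q.mean(0).round(3),q.min(0).round(3),q.max(0).round(3))
cv2.imwrite("pics/s5.png",cv2.resize(c["frame"][140:340,260:460],None,fx=3,fy=3)[:,:,::-1])
E
```

```text
t 7.925 iron pos [-0.0757 -0.1282  0.2055] F [-0.1  0.9  0.1] turn [-0.0005  0.0003 -0.0016]
(-0.075, -0.125, 0.083) [-0.0015  0.0083  0.3062]
(-0.031, -0.125, 0.083) [-0.1115  0.0086  0.3063]
(-0.02, -0.125, 0.083) [-0.139   0.0087  0.3063]
grip iron frame 153 [-0.11   0.037  0.145] [-0.116  0.008  0.1  ] [-0.099  0.047  0.161]
bat 49 [-0.033 -0.12   0.089] [-0.038 -0.126  0.075] [-0.024 -0.117  0.097]
```

View pics/s5.png

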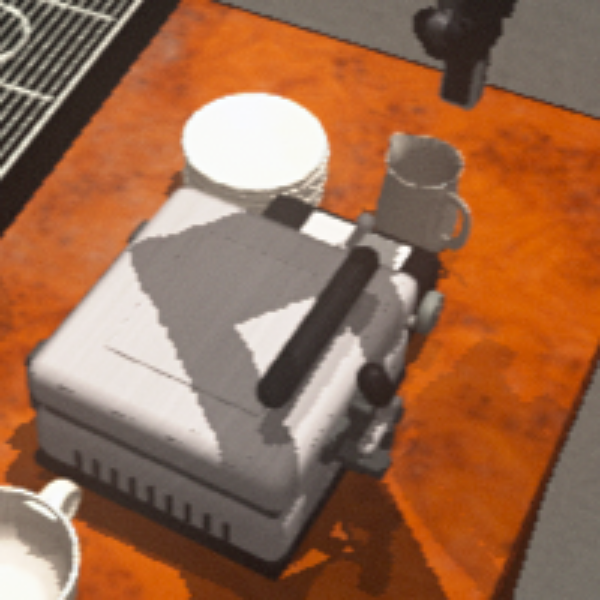

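The latch is locked: the grip end is at y of about +45 mm and the pivot-to-grip lean is 28° left. The bat sits where expected, near (368,222) in the crop. I'll descend and push it back.

Request:
carry_out(
  motion=[
    [[0,0,0],[0,0.005,0.1],-1],
    [[0,0,0],[0,0.005,0.2],-1],
    [[0,0,0],[0,0.005,0.306],-1],
    [[0,0,0],[-0.03,0.005,0.306],-1],
    [[0,0,0],[-0.06,0.005,0.306],-1],
    [[0,0,0],[-0.08,0.005,0.306],-1],
    [[0,0,0],[-0.1,0.005,0.306],-1],
    [[0,0,0],[-0.117,0.005,0.306],-1],
    [[0,0,0],[-0.117,0.005,0.306],-1],
  ],
)

```text
clock: 9.1
position: [0.5155, -0.2633, 0.0837]
orientation: [0.087, 3.139, -0.001]
wrist_force: [0.2, -0.4, 0.6]
width: 0.0
finger_force: 0.0
```

```bash
python3 - <<'E'
from bench import *
from h import *
goals(read_state())
E
```

```text
t 9.1 iron pos [-0.0286 -0.1241  0.0837] F [ 0.2 -0.4  0.6] turn [-0.0004  0.0007  0.0002]
```

Request:
carry_out(
  motion=[
    [[0,0,0],[0.06,0,0],-1],
    [[0,0,0],[0.1,0,-0.05],-1],
    [[0,0,0],[0.1,0,-0.2],-1],
    [[0,0,0],[0.1,0,-0.35],-1],
    [[0,0,0],[0.2,0,-0.35],-1],
    [[0,0,0],[0.2,0,-0.35],-1],
  ],
)

```text
clock: 9.85
position: [0.4323, -0.2578, 0.2239]
orientation: [-0.09, -3.139, -0.0]
wrist_force: [0.5, -0.0, -0.7]
width: 0.0001
finger_force: 0.0
```

```bash
python3 - <<'E'
from bench import *
from h import *
goals(read_state())
for n in("side","top"):
    c=capture(n);P=(cloud(c)-O)@RI
    for nm,x,y,dx,dy,z0,z1 in [("grip",-.105,0,.018,.06,.1,.175),("bat",-.02,-.125,.03,.025,.08,.1)]:
        q=P[(P[:,:,2]>z0)&(P[:,:,2]<z1)&(abs(P[:,:,0]-x)<dx)&(abs(P[:,:,1]-y)<dy)]
        if len(q):print(n,nm,len(q),q.mean(0).round(3),q.min(0).round(3),q.max(0).round(3))
    if n=="side":cv2.imwrite("pics/s6.png",cv2.resize(c["frame"][140:340,260:460],None,fx=3,fy=3)[:,:,::-1])
E
```

```text
t 9.85 iron pos [-0.112  -0.1232  0.2239] F [ 0.5 -0.  -0.7] turn [ 0.0001 -0.0006 -0.0007]
side grip 154 [-0.11   0.037  0.145] [-0.116  0.008  0.101] [-0.1    0.047  0.162]
side bat 42 [-0.014 -0.121  0.091] [-0.02  -0.126  0.081] [-0.007 -0.115  0.097]
top grip 200 [-0.103  0.026  0.141] [-0.112  0.004  0.101] [-0.095  0.045  0.162]
top bat 38 [-0.009 -0.124  0.093] [-0.016 -0.129  0.08 ] [-0.003 -0.119  0.098]
```

View pics/s6.png

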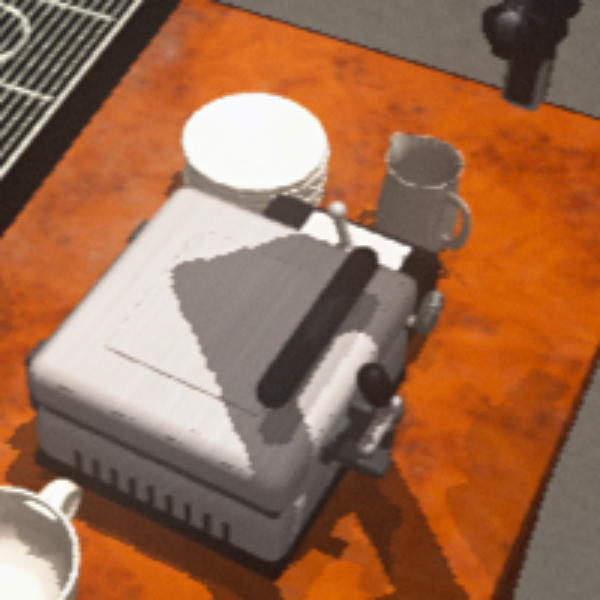

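The crop shows the bat at (338,210) leaning back with its tip at x of about -10 mm, which is on. The latch is locked left at (375,380), the lid is shut, the bystanders have not moved, and the hand is clear.

```bash
python3 -c "
from bench import *
print(hand_in())"
```

```text
the job is handed in; nothing more can be done
None
```

The lid is shut, the latch is locked over to the left, and the switch was then flipped to on; the hand is clear, the creamer, mug and saucers look untouched, and the job was handed in at about 10 s, with no verdict returned.

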